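# Nest the feed measures and bring the knobbed jar to the front

## Task

Put the two loose steel measures away in the big open one on the carousel: the medium inside the big one, the small inside the medium, each standing on the bottom and let go. Then turn the carousel until the jar with a knob on its lid stands squarely behind the stand's pointer, and finish still gripping the carousel to hold it still, not letting go. Leave the other things on the bench where they are.

Things in the scene. Friction and masses are not known exactly. Their poses are not given: they have to be found in the camera images.
- stand: fixed dark steel foot of the carousel; origin on the turning axis at bench level, z up. A pointer marks its front: its -x axis runs from the turning axis to the pointer. The stand's place and yaw differ each time.
- pointer (a point): top of the upright pointer, a 12 mm square steel post 34 mm high on the stand, 166 mm from the turning axis along the stand's -x, just outside the deck.
- carousel: wooden turntable, deck 276 mm across, top at 30 mm; origin on the turning axis at bench level, z up. Turns freely either way, stays where left, drag 0.08 N m. Fixed on it, 88 mm from the axis: at -x the knobbed jar (64 across, lid top at 93), +x the big measure, +y a jar with flat lid (64, top at 83), -y a square tin (60, top at 90). Same yaw as the stand: knobbed jar is at the pointer.
- knob (a point): on the axis of the upright round knob of the marked jar: knob diameter 24 mm, from 93 to 127 mm above the bench; this point is at 115 mm, 88 mm from the turning axis. It can be gripped from above from any side, and used to turn the carousel.
- well (a point): centre of the inner floor of the big measure, 34 mm above the bench: an open upright steel cup fixed on the deck, outer diameter 90, inner diameter 84, rim 90 mm above the bench (56 above this point), without a handle; its z is up.
- medium: loose medium steel measure, 0.09 to 0.18 kg: straight upright cup, outer diameter 72, inner 66, 62 high, bottom 4 thick; origin at the centre of its underside, z up. An upright flat handle stands on its rim at its -x side: 10 mm thick (along x), 20 wide (along y), from 3 mm below the rim to 55 above it, centred 38 mm from the cup's axis.
- medium_handle (a point): grip point on the medium measure's handle: 38 mm from the cup axis along its -x, 95 mm above its underside, 22 mm below the handle's top.
- small: loose small steel measure, 0.06 to 0.13 kg: straight upright cup, outer diameter 52, inner 46, 64 high, bottom 4 thick; origin at the centre of its underside, z up. The same handle at its -x side (10 x 20 mm, from 3 mm below the rim to 55 mm above it), centred 28 mm from the cup's axis.
- small_handle (a point): grip point on the small measure's handle: 28 mm from the cup axis along its -x, 97 mm above its underside, 22 mm below the handle's top.
- hoof_pick: bystander, to be left alone: steel hoof pick, 155 long, 12 thick, lying flat (mm); origin under its middle.
- curry_comb: bystander, to be left alone: black hard-plastic curry comb, 110 x 75, 44 high with its strap (mm); origin under its middle.
- feed_scoop: bystander, to be left alone: stainless box-shaped feed scoop, 100 x 150, 60 high, round handle 115 long (mm); origin under its middle.
- bucket_lid: bystander, to be left alone: orange plastic bucket lid, diameter 260, 17 thick, lying flat (mm); origin under its middle.
- brush: bystander, to be left alone: wooden-backed body brush, 70 x 170 x 48 (mm); origin under its middle.
- ointment: bystander, to be left alone: round can of ointment, diameter 70, 75 high (mm); origin under its middle.

How it is judged:
By the outcome, as a careful person would: the job done as asked, in the order asked, and still so for the second after the job is handed in, while the arm keeps its last pose, push and grip.
It also fails if it takes over 72 s, if anything falls off the work surface, if the arm or the gripper's body presses on something with over 40 N, if the wrist force passes 120 N, or if a joint passes its speed limit or range.

## Robot

A 7-joint arm with a two-finger parallel gripper is mounted at the origin on the work surface. World frame = base frame: x ahead of the robot, y to its left, z up, the work surface at z = 0. Lengths are in m, angles in degrees, forces in N, time in s.
With the tool pointing down it reaches from about 0.425 to 0.875 m from the base axis. Payload 4.7 kg.
Tool frame: the origin (TCP) lies on the centre line of the jaws, within the pads' length; the fingertips stand 19 mm ahead of it and the grasp point (between the pads) is the TCP; z points along the fingers, y is the line along which they close (so a half turn about z gives the same grasp; the last joint's range is limited). The gripper opens to 87 mm and grips with 3 to 60 N. Pads are 19 mm wide; open, the fingers measure 117 mm over their backs; the gripper's body (75 mm by 190 mm) begins 51 mm behind the grasp point.
Start: joints at [67.615, 18.392, -4.016, 83.108, 1.295, 78.541, -3.26], TCP at [0.256, -0.597, 0.209] pointing down, gripper open.
Joint ranges: [-163.93, 163.93], [-17.29, 119.83], [-79.2, 71.16], [3.27, 140.29], [-89.18, 269.18], [5.43, 117.66], [-154.24, 154.24]. Speed limits (degrees/s): [147.25, 147.25, 180, 180, 180, 180, 180].

## Interface

Orientations are given as [roll, pitch, yaw] about the fixed x, y, z axes, in that order (R = Rz(yaw) Ry(pitch) Rx(roll)).
In Python, from cell import env, imaging gives the robot as it stands.
- The arm moves only by the shell command python3 -m crank 'ROWS' [OPENING] [FORCE]. ROWS is JSON, a list of rows, each an object of numbers: "x", "y", "z": the shift along the tool's x, y, z in m; "turn": the turn about the tool's z in rad. In form: [{"x": .., "y": .., "z": .., "turn": ..}, ...]. A call has 1 to 12 rows; each row is the pose to reach, as a shift and turn from the pose commanded when the call began, along the tool's axes at that moment; what a row does not reach only later rows make up. A row lasts 1/8 s, in which the tool goes at most 62.5 mm and 10.7 degrees, less where a joint would pass 70% of its speed; a pose out of reach is approached as far as the arm can. A call with a gripper value outside its range is refused whole. OPENING is the finger opening in m, from 0 to 0.087, set as the call begins (- or left out, the last holds). The fingers move at their own pace and stop on an object; FORCE is the grip in N (left out, the last holds). Time passes only in rows, so rows that repeat a pose let the fingers close. It gives the time, the measured TCP pose, the force, the opening and the grip force at its end, in the units of the state.
- env.get_obs(): the state, without advancing time (a new reading comes with each control period).
- imaging.read_camera(name): name is "scene" or "top" or "wrist"; returns the picture (384x512x3 uint8, red, green, blue); there is no depth.
- imaging.get_calibration(name): a dict with "camera_matrix" (3x3 intrinsics, pixels), "position" and "attitude" of the camera in the world. Camera axes: x right, y up, looking along -z (the intrinsics and any distortion apply to the point x, -y, -z); pixel columns grow to the right and rows downward; lengths in m; the calibration is good to about 2 mm. A picture is of the moment at which its call begins: read the wrist's pose just before it. get_calibration takes no time and is no camera call; for the wrist camera it gives the pose at the moment of the call.
- env.sign_off(): hands the job in; it is judged then, once.
The state is a dict: "time_s": time; "qpos": joint angles; "joint_velocities": joint speeds; "effort": joint torques, N m; "tool_pos": TCP position; "tool_rot": TCP orientation; "force": force on the tool from outside, world axes, zero at the start; "wrist_torque": the same for the moment, N m; "grip_width": finger opening in m; "grasp_force": force on a finger pad.
Only numpy, scipy, OpenCV 4.12 (cv2) and the standard library are available. Lean on these libraries where they do the work, as an engineer would, in place of code of your own. Each camera call takes 0.05 s, during which the arm holds its last target. There are 200 camera calls.

## Working session

There is one attempt and no reset: what is moved stays moved. The work goes in short steps, Python scripts to look and compute and a shell command to move; the robot and the scene stay as the last step left them, time stands still between calls to the robot, and variables do not carry over. Pictures are saved under pics/ and viewed, at most 10 in all, crops included, and the job is handed in when it is done.

```bash
mkdir -p pics; ls
python3 - <<'E'
from cell import env, imaging
import cv2
for n in ("scene","top"):
    cv2.imwrite(f"pics/{n}0.png",cv2.resize(imaging.read_camera(n)[:,:,::-1],(800,600),interpolation=cv2.INTER_CUBIC))
    print(n,imaging.get_calibration(n))
print(imaging.get_calibration("wrist"))
print(env.get_obs())
E
```

```text
pics
scene {'camera_matrix': array([[494.83877072,   0.        , 251.85341816],
       [  0.        , 494.83877072, 197.97839917],
       [  0.        ,   0.        ,   1.        ]]), 'position': array([1.07492298, 0.26587785, 1.14931866]), 'attitude': array([ 30.33631682,   0.64515435, 121.52720291])}
top {'camera_matrix': array([[366.29756484,   0.        , 249.41771673],
       [  0.        , 366.29756484, 193.62878638],
       [  0.        ,   0.        ,   1.        ]]), 'position': array([ 0.39222585, -0.05595845,  1.00957175]), 'attitude': array([ 8.48832393e+00,  5.41377140e-02, -8.93241250e+01])}
{'camera_matrix': array([[327.62371261,   0.        , 253.43208757],
       [  0.        , 327.62371261, 187.29925165],
       [  0.        ,   0.        ,   1.        ]]), 'position': array([ 0.32432597, -0.56809076,  0.38370251]), 'attitude': array([-15.74032145,   0.0783494 , -66.848883  ])}
{'time_s': 0.1, 'qpos': array([67.61578108, 18.43529958, -4.01652381, 83.16814756,  1.29791598,
       78.54060507, -3.25916505]), 'joint_velocities': array([ 0.01932631, -0.09245676, -0.03067559, -0.13554092,  0.01207113,
        0.08646407,  0.13504944]), 'effort': array([-4.90617731e-04, -4.92573130e+01, -4.05928306e-01, -3.13401747e+01,
       -6.41735760e-02,  3.94585077e-02,  9.04508101e-05]), 'tool_pos': array([ 0.25572116, -0.59701949,  0.20776347]), 'tool_rot': array([-1.79901347e+02,  7.98962972e-03,  2.31961840e+01]), 'force': array([-0.16422384,  0.0983601 , -0.53312481]), 'wrist_torque': array([-0.00019314,  0.01153534,  0.01109012]), 'grasp_force': 0.0, 'grip_width': 0.0869413938401468}
```

View pics/top0.png

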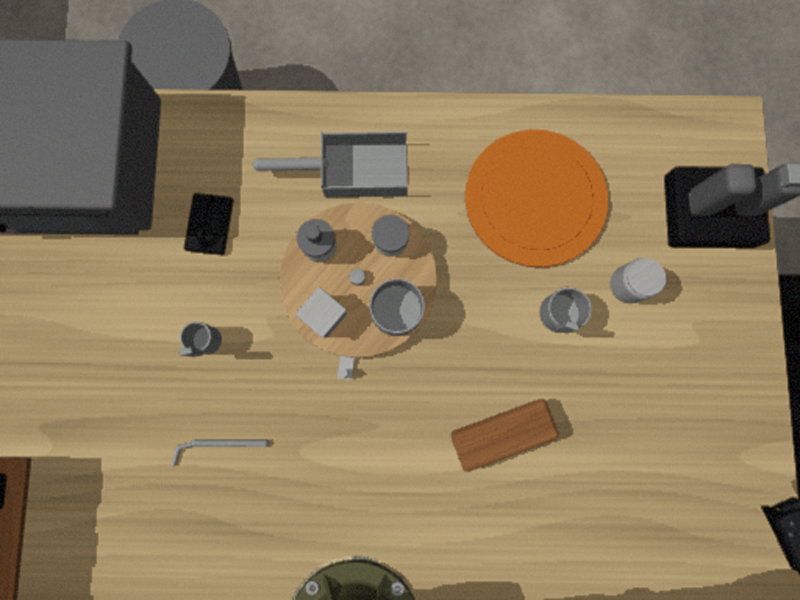

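View pics/scene0.png

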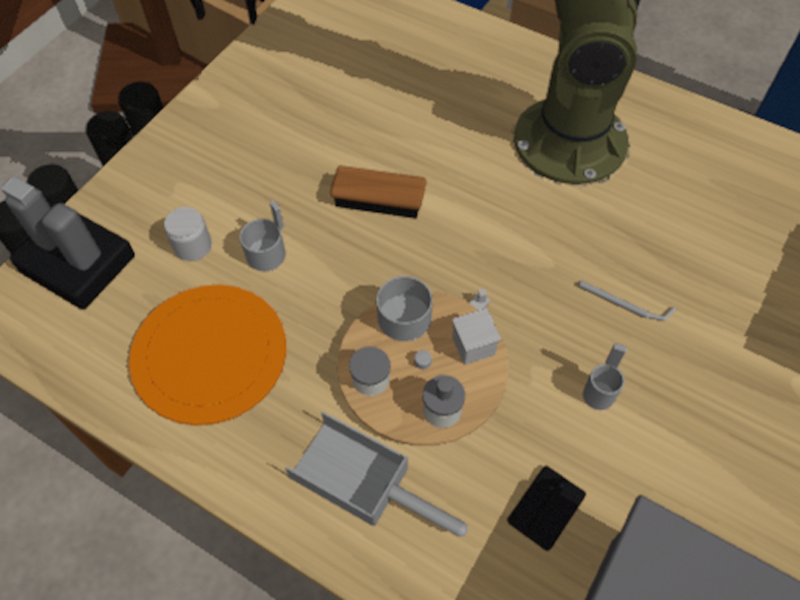

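The top picture (800×600) shows the deck centre at about (358,279), the knob at (313,228), the big measure at (397,306) and the pointer at (347,362). The medium is at (566,309) with its handle toward (573,325). The small is at (200,337) with its handle toward (186,350). In the scene picture, the medium's handle top is at (277,207), the small's at (618,350), the knob top at (445,382) and the pointer at (481,292).

```bash
cat > h.py <<'E'
import numpy as np
from cell import env, imaging
from scipy.spatial.transform import Rotation as R
def cal(n):
    c=imaging.get_calibration(n); return c["camera_matrix"],np.array(c["position"]),R.from_euler("xyz",c["attitude"],degrees=True).as_matrix()
def ray(c,u,v):
    K,p,A=c; d=np.linalg.solve(K,[u,v,1.]); return p,A@np.array([d[0],-d[1],-d[2]])
def onz(c,u,v,z):
    p,d=ray(c,u,v); return (p+d*(z-p[2])/d[2]).round(4)
def proj(c,P):
    K,p,A=c; q=A.T@(np.asarray(P)-p); q=K@np.array([q[0],-q[1],-q[2]]); return q[:2]/q[2]
E
python3 - <<'E'
from h import *
s=512/800
T=cal("top");S=cal("scene")
pts={"hub":(T,358,276,.045),"hubS":(S,422,357,.045),"knob":(T,313,227,.127),"knobS":(S,445,381,.127),"big":(T,397,306,.09),"bigS":(S,404,305,.09),
"ptr":(T,347,360,.034),"ptrS":(S,481,292,.034),"med":(T,566,309,.062),"medS":(S,263,241,.062),"medhS":(S,277,206,.117),"medhT":(T,573,326,.117),
"small":(T,200,337,.064),"smallS":(S,604,381,.064),"smhS":(S,618,348,.119),"smhT":(T,186,351,.119),"deckT":(T,358,279,.03),
"ointT":(T,650,275,.075)}
for k,(c,u,v,z) in pts.items(): print(k,onz(c,u*s,v*s,z))
E
```

```text
hub [0.5816 0.0016 0.045 ]
hubS [0.5822 0.0023 0.045 ]
knob [0.644  0.0699 0.127 ]
knobS [0.635  0.0702 0.127 ]
big [ 0.5239 -0.0654  0.09  ]
bigS [ 0.5373 -0.0584  0.09  ]
ptr [0.4383 0.018  0.034 ]
ptrS [0.4196 0.0227 0.034 ]
med [ 0.5262 -0.348   0.062 ]
medS [ 0.539 -0.341  0.062]
medhS [ 0.4957 -0.333   0.117 ]
medhT [ 0.4916 -0.3411  0.117 ]
small [0.472  0.2601 0.064 ]
smallS [0.4813 0.2671 0.064 ]
smhS [0.4505 0.2629 0.119 ]
smhT [0.4453 0.2621 0.119 ]
deckT [0.5792 0.0024 0.03  ]
ointT [ 0.583  -0.4855  0.075 ]
```

```bash
cat >> h.py <<'E'
def go(x,y,z,yaw):
    o=env.get_obs(); r=o["tool_rot"]; A=R.from_euler("xyz",r,degrees=True).as_matrix()
    d=A.T@(np.array([x,y,z])-o["tool_pos"]); t=(r[2]-yaw+180)%360-180
    print("pos",o["tool_pos"].round(4),"rot",r.round(2),"shift",d.round(4),"turn",round(np.radians(t),3),"t",o["time_s"])
E
python3 -c "
from h import *
go(.493,-.337,.22,79)"
```

```text
pos [ 0.2557 -0.597   0.2078] rot [-1.799e+02  1.000e-02  2.320e+01] shift [ 0.3205 -0.1456 -0.012 ] turn -0.974 t 0.1
```

```bash
python3 -m crank '[{"x":0.02,"y":-0.01,"z":-0.01,"turn":-0.08},{"x":0.06,"y":-0.03,"z":-0.012,"turn":-0.2},{"x":0.11,"y":-0.05,"z":-0.012,"turn":-0.36},{"x":0.16,"y":-0.073,"z":-0.012,"turn":-0.52},{"x":0.21,"y":-0.096,"z":-0.012,"turn":-0.68},{"x":0.26,"y":-0.118,"z":-0.012,"turn":-0.82},{"x":0.3,"y":-0.136,"z":-0.012,"turn":-0.94},{"x":0.32,"y":-0.145,"z":-0.012,"turn":-0.974},{"x":0.32,"y":-0.145,"z":-0.012,"turn":-0.974},{"x":0.32,"y":-0.145,"z":-0.012,"turn":-0.974}]' 0.06
python3 - <<'E'
from h import *
import cv2
c=cal("wrist"); im=imaging.read_camera("wrist"); cv2.imwrite("pics/w1.png",cv2.resize(im[:,:,::-1],(800,600),interpolation=cv2.INTER_CUBIC))
np.save("w1.npy",np.array(c,dtype=object),allow_pickle=True)
s=1.5625
# predicted
for k,P in dict(cup=(.5315,-.3445,.062),h=(.494,-.337,.117)).items(): print(k,proj(c,P)*s)
go(.493,-.337,.22,79)
E
```

```text
time_s: 1.35
tool_pos: [0.4912, -0.3406, 0.2204]
tool_rot: [-179.9, 0.1, 78.7]
force: [0.1, -2.0, -0.1]
grip_width: 0.06
grasp_force: 0.0Traceback (most recent call last):
  File "<stdin>", line 4, in <module>
ValueError: could not broadcast input array from shape (3,3) into shape (3,)
```

View pics/w1.png

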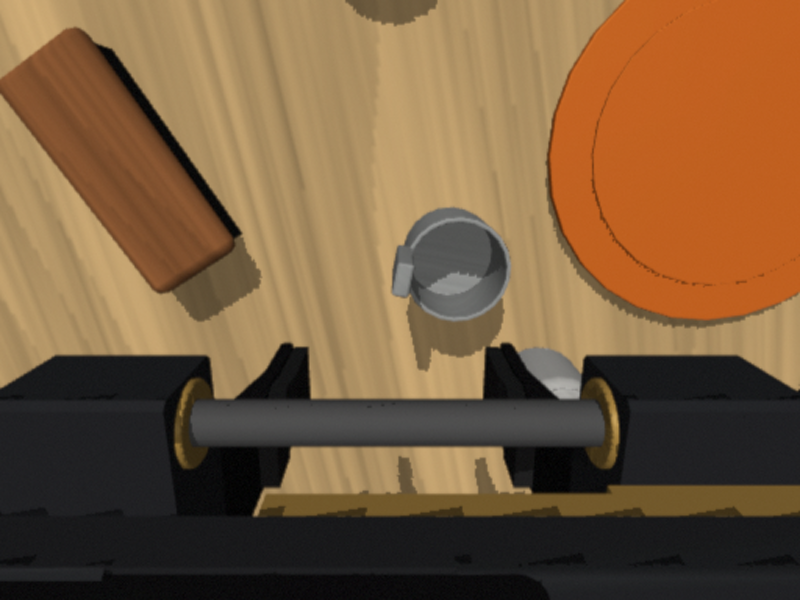

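Run:
```python
from h import *
s=1.5625
c=cal("wrist"); print("cam",c[1],"nadir",proj(c,[c[1][0],c[1][1],0])*s)
for k,P in dict(cup=(.5315,-.3445,.062),base=(.5315,-.3445,.0),h=(.494,-.337,.117),hb=(.494,-.337,.062)).items(): print(k,proj(c,P)*s)
for k,u,v,z in [("rim",459,267,.062),("handle top a",403,296,.117),("handle top b",403,264,.117),("handle",401,280,.117)]: print(k,onz(c,u/s,v/s,z))
```

```text
cam [ 0.50622536 -0.26790138  0.39636198] nadir [396.63691836 147.7386225 ]
cup [456.41141194 257.25548719]
base [447.50638866 240.93999589]
h [399.39144813 277.37836643]
hb [398.96375016 257.24910279]
rim [ 0.5321 -0.3514  0.062 ]
handle top a [ 0.4939 -0.3481  0.117 ]
handle top b [ 0.4975 -0.3298  0.117 ]
handle [ 0.4946 -0.3387  0.117 ]
```

The wrist picture shows the medium's rim centred at about (459,267) and its handle top face at about (402,280), roughly x 395–411 and y 262–297. I'll refine that with a bright-face fit.

Run:
```python
from h import *
import cv2
c=cal("wrist"); im=imaging.read_camera("wrist"); g=cv2.cvtColor(im,cv2.COLOR_RGB2HSV)
np.set_printoptions(linewidth=250)
print(g[156:194,248:270,2])
```

```text
[[197 195 194 190 190 191 186 177 167 175 148  88  78  83  90 116 140 136 112  89  85  84]
 [196 196 194 191 189 186 153 118 110 112 102  93  88  88  96 134 140 124  96  85  85  83]
 [197 196 194 192 189 180 119 101 102 103 101  99 100  97 102 131 128 105  89  87  86  86]
 [197 196 195 192 187 172 100 100 103 102 101 100 100  99  99 110 107  91  88  87  87  87]
 [198 196 195 193 184 150  93  99 103 104 102 101 100  99 100 104  90  87  87  86  87  86]
 [199 197 195 192 181 127  89  99 104 103 101 101 100 100 100  94  91  87  87  85  87  86]
 [200 199 197 194 180 111  85 100 104 103 103 103 102 100 100  89  85  84  84  85  85  86]
 [199 198 196 194 179 106  84 100 104 102 102 103 103 101 100  89  85  85  86  85  85  85]
 [199 199 196 193 173  92  83 100 104 104 103 103 102 100  99  91  81  85  87  86  87  86]
 [199 199 198 191 156  86  82 100 104 106 103 103 102 102  99  93  77  84  86  86  86  86]
 [199 199 196 189 145  82  83 101 105 105 103 102 103 102 100  95  82  86  88  87  87  85]
 [199 199 197 186 114  75  84 109 113 112 109 106 105 104 103  97  82  88  89  89  87  87]
 [199 19
[... 1658 characters left out ...]
0 138 136 136 135 133 122 101  80  82  71  55  54  63  80  84]
 [201 201 190 139 132 134 136 136 135 135 134 132 118 101  95  85  81  62  55  60  81  83]
 [200 201 194 153 132 122 127 127 129 129 127 126 115 125 133  95  84  75  60  59  75  83]
 [199 201 200 191 170 142 141 130 120 120 116 118 120 147 164 112  86  81  72  57  62  82]
 [198 201 201 199 196 193 192 186 164 157 144 144 144 142 129 116  91  83  78  59  61  81]
 [197 200 201 199 199 199 199 196 191 188 185 185 186 177 128 118 104  82  81  72  63  81]
 [196 200 201 201 199 200 198 197 194 192 189 188 189 180 127 120 114  82  81  81  74  87]
 [195 199 201 200 199 199 199 196 195 194 191 187 187 169 127 121 119  97  91  84  87 108]]
```

Run:
```python
from h import *
c=cal("wrist")
P=[onz(c,u,v,.117) for u,v in [(254.6,167.8),(264.2,169.5),(260.2,190),(250.8,188.3)]]
m=np.mean(P,0); print(P,m)
a=(P[0]+P[3])/2-(P[1]+P[2])/2; b=(P[0]+P[1])/2-(P[3]+P[2])/2
for d in(a,b): print(np.linalg.norm(d),np.degrees(np.arctan2(d[1],d[0])))
go(m[0],m[1],.095,79)
```

```text
[array([ 0.495 , -0.3281,  0.117 ]), array([ 0.5029, -0.3312,  0.117 ]), array([ 0.496 , -0.3488,  0.117 ]), array([ 0.4881, -0.3456,  0.117 ])] [ 0.4955   -0.338425  0.117   ]
0.008504851556611685 158.26114046643337
0.018857690738794095 68.53711407528017
pos [ 0.4913 -0.3405  0.2206] rot [-1.7995e+02  6.0000e-02  7.8740e+01] shift [0.003  0.0038 0.1256] turn -0.004 t 1.45
```

```bash
python3 -m crank '[{"x":0.002,"y":0.002,"z":0.01,"turn":0.07},{"x":0.003,"y":0.004,"z":0.03,"turn":0.15},{"x":0.003,"y":0.004,"z":0.06,"turn":0.18},{"x":0.003,"y":0.004,"z":0.09,"turn":0.18},{"x":0.003,"y":0.004,"z":0.115,"turn":0.18},{"x":0.003,"y":0.004,"z":0.125,"turn":0.18},{"x":0.003,"y":0.004,"z":0.125,"turn":0.18},{"x":0.003,"y":0.004,"z":0.125,"turn":0.18}]' 0.05
python3 -m crank '[{"z":0},{"z":0},{"z":0},{"z":0},{"z":0}]' 0 30
python3 -c "
from h import *
go(.5,-.338,.2,68.4)"
```

```text
time_s: 2.45
tool_pos: [0.4981, -0.3368, 0.0971]
tool_rot: [179.9, 0.0, 68.7]
force: [0.3, 0.4, 0.7]
grip_width: 0.0507
grasp_force: 0.0
pos [ 0.4981 -0.3368  0.0971] rot [1.7988e+02 4.0000e-02 6.8650e+01] shift [-0.0005  0.0024 -0.1029] turn 0.004 t 2.45invalid input
```

```bash
python3 -m crank '[{"x":-0.002,"y":-0.002,"z":0,"turn":0},{"x":-0.002,"y":-0.002,"z":0,"turn":0},{"x":-0.002,"y":-0.002,"z":0,"turn":0},{"x":-0.002,"y":-0.002,"z":0,"turn":0},{"x":-0.002,"y":-0.002,"z":0,"turn":0},{"x":-0.002,"y":-0.002,"z":0,"turn":0},{"x":-0.002,"y":-0.002,"z":0,"turn":0}]' 0.002 30
python3 -c "
from h import *
go(.5,-.338,.2,68.4)"
```

```text
time_s: 3.32
tool_pos: [0.495, -0.3371, 0.0958]
tool_rot: [180.0, 0.0, 68.7]
force: [0.8, -0.3, -1.1]
grip_width: 0.0091
grasp_force: 30.0
pos [ 0.495  -0.3371  0.0958] rot [179.99   0.    68.69] shift [ 0.001   0.005  -0.1042] turn 0.005 t 3.325
```

```bash
python3 -m crank '[{"x":0,"y":0,"z":-0.01,"turn":0},{"x":0,"y":0,"z":-0.035,"turn":0},{"x":0,"y":0,"z":-0.07,"turn":0},{"x":0.005,"y":-0.002,"z":-0.105,"turn":0},{"x":0.03,"y":-0.014,"z":-0.13,"turn":0},{"x":0.065,"y":-0.028,"z":-0.14,"turn":0},{"x":0.105,"y":-0.045,"z":-0.14,"turn":0},{"x":0.14,"y":-0.06,"z":-0.14,"turn":0},{"x":0.16,"y":-0.068,"z":-0.14,"turn":0},{"x":0.168,"y":-0.07,"z":-0.14,"turn":0},{"x":0.168,"y":-0.07,"z":-0.14,"turn":0},{"x":0.168,"y":-0.07,"z":-0.14,"turn":0}]'
python3 - <<'E'
from h import *
import cv2
s=1.5625
c=cal("wrist"); im=imaging.read_camera("wrist"); cv2.imwrite("pics/w2.png",cv2.resize(im[:,:,::-1],(800,600),interpolation=cv2.INTER_CUBIC))
o=env.get_obs();p=o["tool_pos"];A=R.from_euler("xyz",o["tool_rot"],degrees=True).as_matrix()
print("well pred",proj(c,[.53,-.062,.09])*s,"rim of held pred",proj(c,p+A@[0,.038,.033])*s,"handletop",proj(c,p+A@[0,0,-.022])*s)
go(.49,-.155,.235,68.7)
E
```

```text
time_s: 4.82
tool_pos: [0.4906, -0.1569, 0.2355]
tool_rot: [-180.0, 0.0, 68.6]
force: [0.0, 0.1, -1.1]
grip_width: 0.0096
grasp_force: 30.0
well pred [398.89700393  97.99136144] rim of held pred [483.24579618 326.426882  ] handletop [395.06985734 382.5532007 ]
pos [ 0.4906 -0.1568  0.2355] rot [-1.7998e+02  1.0000e-02  6.8560e+01] shift [ 0.0014 -0.0012  0.0005] turn -0.003 t 4.875
```

View pics/w2.png

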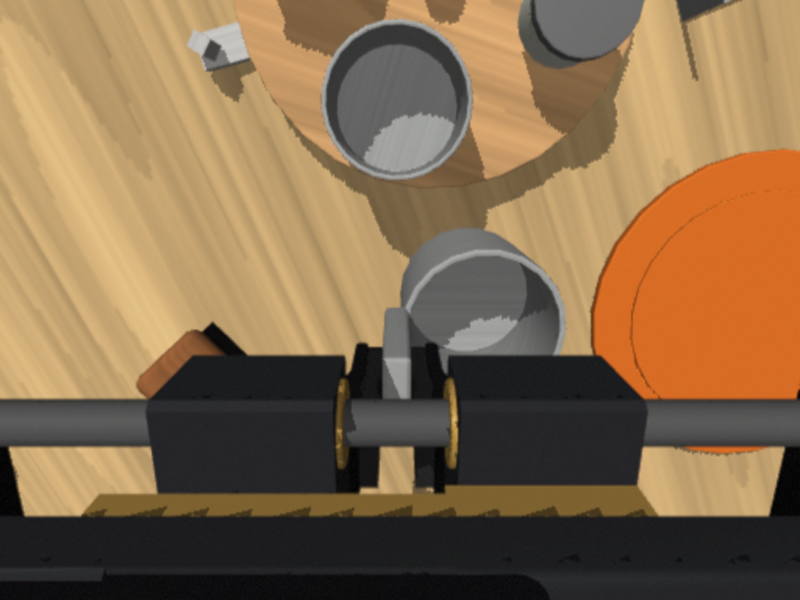

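The wrist picture shows the big measure's rim spanning x 322–472 and y 20–180, centred near (397,100). The held medium's rim spans x 407–565 with its top at y 250, close to where it was predicted.

```bash
cat >> h.py <<'E'
from scipy.optimize import least_squares
def circ(c,r,z,bb,x0,s=1.5625):
    """bb: l,r,t,b in 800x600 pixels (None = unseen)"""
    t=np.linspace(0,2*np.pi,181)
    def f(p):
        q=np.array([proj(c,[p[0]+r*np.cos(a),p[1]+r*np.sin(a),z])*s for a in t])
        e=[q[:,0].min(),q[:,0].max(),q[:,1].min(),q[:,1].max()]
        return [a-b for a,b in zip(e,bb) if b is not None]
    k=least_squares(f,x0,diff_step=1e-4); print(k.x.round(4),np.round(k.fun,1)); return k.x
E
python3 - <<'E'
from h import *
c=cal("wrist")
w=circ(c,.045,.09,[322,472,20,180],[.53,-.062])
o=env.get_obs();p=o["tool_pos"];A=R.from_euler("xyz",o["tool_rot"],degrees=True).as_matrix()
h=p+A@[0,.038,.033]; print("held pred",h)
m=circ(c,.036,h[2],[407,565,250,None],h[:2])
for c0 in(h,m): print((A.T@np.r_[w-c0[:2],0]).round(4))
E
```

```text
[ 0.5278 -0.0642] [-1.2  1.2 -0.9  1.2]
held pred [ 0.52594536 -0.17064715  0.20252792]
[ 0.5261 -0.1734] [-4.3  4.2  0.4]
[ 0.0998 -0.0371 -0.    ]
[ 0.1022 -0.0383 -0.    ]
```

Run:
```python
from h import *
import cv2
c=cal("wrist")
o=env.get_obs();p=o["tool_pos"];A=R.from_euler("xyz",o["tool_rot"],degrees=True).as_matrix()
h=p+A@[0,.038,.033]
im=cv2.imread("pics/w2.png")
t=np.linspace(0,2*np.pi,120)
for r,z,col in((.036,h[2],(0,0,255)),(.036,h[2]-.062,(0,255,0))):
    for a in t:
        q=proj(c,[h[0]+r*np.cos(a),h[1]+r*np.sin(a),z])*1.5625; cv2.circle(im,tuple(int(round(k)) for k in q),1,col,-1)
cv2.imwrite("pics/w2o.png",cv2.resize(im[200:400,350:620],(800,592)))
```

```text
(no output)
```

View pics/w2o.png

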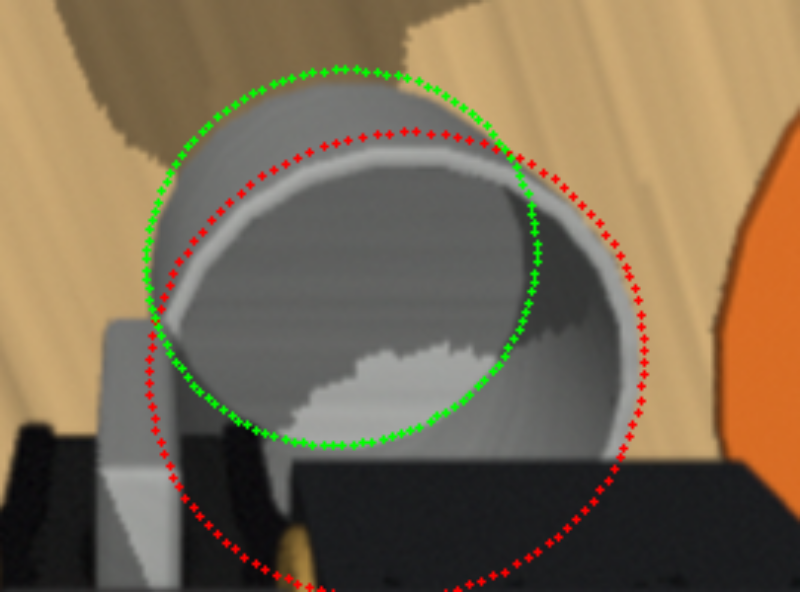

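The overlay puts the held cup about 2.5 mm toward the tool's -x from the prediction, so the shift to the well is about (0.102, -0.037).

```bash
python3 -m crank '[{"x":0.02,"y":-0.007,"z":0,"turn":0},{"x":0.05,"y":-0.018,"z":0,"turn":0},{"x":0.08,"y":-0.029,"z":0,"turn":0},{"x":0.098,"y":-0.036,"z":0,"turn":0},{"x":0.102,"y":-0.037,"z":0,"turn":0},{"x":0.102,"y":-0.037,"z":0.01,"turn":0},{"x":0.102,"y":-0.037,"z":0.03,"turn":0},{"x":0.102,"y":-0.037,"z":0.04,"turn":0},{"x":0.102,"y":-0.037,"z":0.04,"turn":0},{"x":0.102,"y":-0.037,"z":0.04,"turn":0}]'
python3 - <<'E'
from h import *
import cv2
c=cal("wrist"); im=cv2.resize(imaging.read_camera("wrist")[:,:,::-1],(800,600),interpolation=cv2.INTER_CUBIC)
o=env.get_obs();p=o["tool_pos"];A=R.from_euler("xyz",o["tool_rot"],degrees=True).as_matrix()
w=np.array([.5278,-.0642])
for a in np.linspace(0,2*np.pi,120):
    q=proj(c,[w[0]+.045*np.cos(a),w[1]+.045*np.sin(a),.09])*1.5625; cv2.circle(im,tuple(int(round(k)) for k in q),1,(0,0,255),-1)
cv2.imwrite("pics/w3.png",im); print((A.T@np.r_[w-p[:2],0]).round(4)); go(.5,0,.131,68.6)
E
```

```text
time_s: 6.12
tool_pos: [0.4938, -0.0471, 0.1962]
tool_rot: [180.0, -0.0, 68.7]
force: [0.2, -0.2, -1.2]
grip_width: 0.0095
grasp_force: 30.0
[-0.0037  0.0379  0.    ]
pos [ 0.4939 -0.0469  0.1964] rot [ 1.7994e+02 -1.0000e-02  6.8670e+01] shift [ 0.046  -0.0114  0.0654] turn 0.001 t 6.175
```

View pics/w3.png

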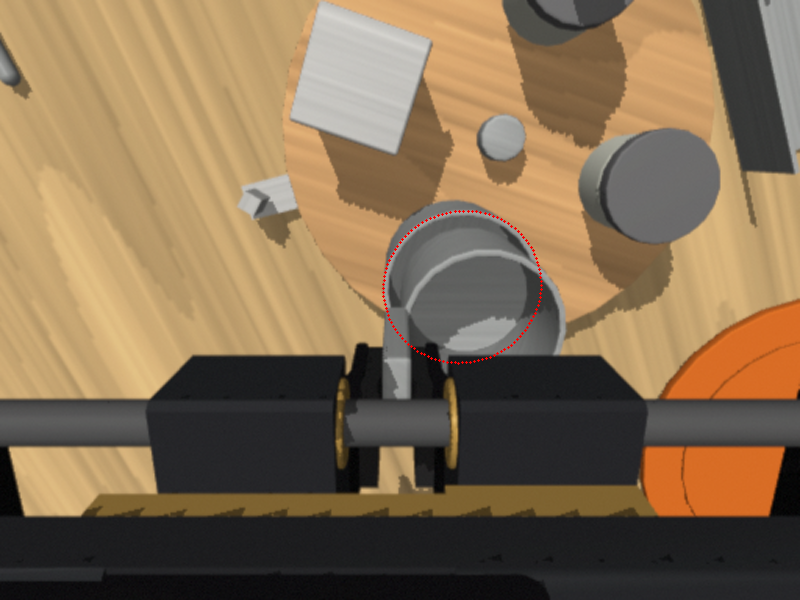

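The well rim overlay (red, x 383–541, y 211–362) sits on the picture's rim, so the lateral position is good to about 1–2 mm. Descending now.

```bash
python3 -m crank '[{"x":-0.001,"y":0,"z":0.01,"turn":0},{"x":-0.001,"y":0,"z":0.025,"turn":0},{"x":-0.001,"y":0,"z":0.04,"turn":0},{"x":-0.001,"y":0,"z":0.053,"turn":0},{"x":-0.001,"y":0,"z":0.061,"turn":0},{"x":-0.001,"y":0,"z":0.065,"turn":0},{"x":-0.001,"y":0,"z":0.065,"turn":0},{"x":-0.001,"y":0,"z":0.065,"turn":0}]'
```

```text
time_s: 7.18
tool_pos: [0.4934, -0.0477, 0.1312]
tool_rot: [179.9, -0.0, 68.7]
force: [0.2, 0.0, -0.1]
grip_width: 0.0094
grasp_force: 30.0
```

```bash
python3 -m crank '[{"x":0,"y":0,"z":0,"turn":0},{"x":0,"y":0,"z":0,"turn":0},{"x":0,"y":0,"z":0,"turn":0},{"x":0,"y":0,"z":-0.01,"turn":0},{"x":0,"y":0,"z":-0.03,"turn":0},{"x":0,"y":0,"z":-0.06,"turn":0},{"x":0,"y":0,"z":-0.09,"turn":0},{"x":0,"y":0,"z":-0.11,"turn":0},{"x":0,"y":0,"z":-0.11,"turn":0}]' 0.035
python3 -c "
from h import *
go(.446,.175,.24,93)"
```

```text
time_s: 8.3
tool_pos: [0.4943, -0.0476, 0.2428]
tool_rot: [179.8, -0.0, 68.7]
force: [-0.1, -0.5, -0.8]
grip_width: 0.0351
grasp_force: 0.0
pos [ 0.4943 -0.0476  0.2428] rot [ 1.7976e+02 -3.0000e-02  6.8690e+01] shift [ 0.1899 -0.1259  0.0024] turn -0.424 t 8.3
```

```bash
python3 -m crank '[{"x":0.02,"y":-0.013,"z":0,"turn":-0.05},{"x":0.055,"y":-0.037,"z":0,"turn":-0.13},{"x":0.095,"y":-0.063,"z":0,"turn":-0.22},{"x":0.135,"y":-0.09,"z":0,"turn":-0.31},{"x":0.17,"y":-0.113,"z":0,"turn":-0.39},{"x":0.19,"y":-0.126,"z":0,"turn":-0.424},{"x":0.19,"y":-0.126,"z":0,"turn":-0.424},{"x":0.19,"y":-0.126,"z":0,"turn":-0.424}]'
python3 - <<'E'
from h import *
import cv2
c=cal("wrist"); im=imaging.read_camera("wrist"); cv2.imwrite("pics/w4.png",cv2.resize(im[:,:,::-1],(800,600),interpolation=cv2.INTER_CUBIC))
cv2.imwrite("pics/raw4.png",im)
u,v=proj(c,(.448,.263,.119)); print(u,v)
np.set_printoptions(linewidth=250)
v=int(v);u=int(u);print(v-22,u-14);print(cv2.cvtColor(im,cv2.COLOR_RGB2HSV)[v-22:v+23,u-14:u+22,2])
go(.448,.263,.097,93)
E
```

```text
time_s: 9.3
tool_pos: [0.445, 0.1734, 0.2402]
tool_rot: [-180.0, 0.1, 92.8]
force: [-0.0, -0.8, 0.6]
grip_width: 0.0349
grasp_force: 0.0
261.8638898334136 76.43363525946786
54 247
[[174 173 174 ...  49  49  48]
 [175 174 175 ...  48  50  52]
 [175 174 174 ...  59  62  65]
 ...
 [175 173 171 ... 147 137 126]
 [175 173 172 ... 135 141 144]
 [174 172 171 ... 110 117 123]]
pos [0.4452 0.1732 0.2404] rot [-1.7996e+02  4.0000e-02  9.2790e+01] shift [0.0897 0.0073 0.1433] turn -0.004 t 9.35
```

View pics/w4.png

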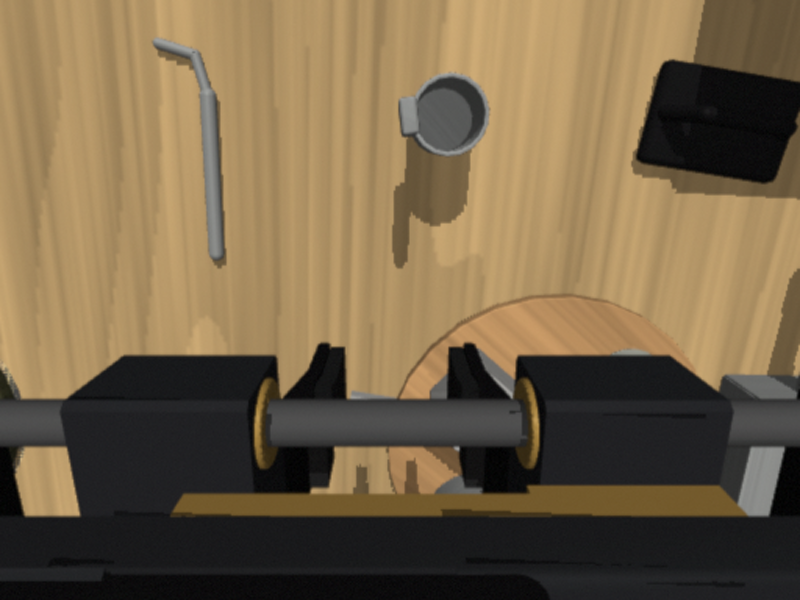

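The wrist picture shows the small measure's rim spanning x 413–489 and y 73–155, and its handle top at about x 400–417, y 97–136.

Run:
```python
from h import *
import cv2
c=cal("wrist"); im=cv2.imread("pics/raw4.png")[:,:,::-1]; 
np.set_printoptions(linewidth=250,threshold=10**6)
print(im[58:92,252:276].max(2))
m=circ(c,.026,.064,[None,489,73,155],[.477,.264])
```

```text
[[177 181 183 182 180 178 177 178 177 177 174 172 171 170 166 157 146 136 116  67  50  52  57  65]
 [178 181 184 183 181 179 177 177 177 176 174 170 170 169 159 150 141 117  75  53  56  64  77  88]
 [179 182 183 183 181 179 177 176 176 176 173 166 164 161 151 147 127  78  55  61  74  85  90  90]
 [179 182 183 182 179 171 170 168 170 170 167 156 152 143 147 140 106  61  60  79  88  89  90  90]
 [179 182 183 177 170 150 147 145 151 153 156 157 150 137 139 128  78  61  76  89  92  89  89  90]
 [179 182 178 157 151 152 150 149 149 150 152 153 149 132 115 113  68  76  91  92  91  90  89  89]
 [179 183 176 129 134 147 148 148 147 147 149 150 147 130 109  93  77  90  93  94  92  90  92  90]
 [178 183 172 108 125 144 146 146 146 147 147 147 146 130 107  87  87  91  93  93  93  91  91  89]
 [179 183 172  98 121 142 145 146 147 148 147 149 145 130 107  92  91  91  92  94  93  92  90  91]
 [179 182 171  93 118 140 146 146 146 147 148 148 146 133 113  95  91  91  90  92  93  95  92  92]
 [180 183 171  91 116 138 144 146 146 146 148 147 145 135 117  92  93  91  90  91  92  94  93  93]
 [179 183 1
[... 1599 characters left out ...]
 84  96  97  92  84  77  69  67  81 112 102  91  91  91  91  91  92  91]
 [181 182 183 181 167  91  62  65  65  57  58  56  52  60  97 139 139 103  91  91  91  91  92  92]
 [182 183 183 183 174 134 106  91  94  74  73  73  59  57  89 130 145 126 102  91  90  90  91  91]
 [182 183 183 183 180 175 168 152 145 106  98  98  80  58  62  99 139 145 125  94  91  91  91  91]
 [183 182 184 183 180 179 177 168 120 105 101 103  96  64  52  72 123 143 143 108  91  90  90  91]
 [182 183 183 182 180 178 178 169 115 103 102 103 100  82  62  58  90 127 146 138 105  90  91  91]
 [181 184 184 182 181 178 176 169 114 103 102 103 103  99  81  58  60  95 134 146 129 107  95  92]]
[0.4752 0.2697] [-0.  -1.2  1.3]
```

Run:
```python
from h import *
c=cal("wrist")
P=[onz(c,u,v,.119) for u,v in [(255.6,62.8),(265.8,61.4),(267.9,83),(257.8,84.3)]]
m=np.mean(P,0); print(m)
a=(P[0]+P[3])/2-(P[1]+P[2])/2; b=(P[0]+P[1])/2-(P[3]+P[2])/2
for d in(a,b): print(np.linalg.norm(d),np.degrees(np.arctan2(d[1],d[0])))
d=m[:2]-[.4752,.2697]; print(np.linalg.norm(d),np.degrees(np.arctan2(d[1],d[0])))
go(m[0],m[1],.097,98)
```

```text
[0.448025 0.265625 0.119   ]
0.008787775600230164 -169.84094400415364
0.017582519728412058 99.32839122355433
0.027478832762692088 -171.47181191398343
pos [0.4452 0.1732 0.2404] rot [-1.7996e+02  4.0000e-02  9.2790e+01] shift [0.0923 0.0074 0.1433] turn -0.091 t 9.35
```

```bash
python3 -m crank '[{"x":0.02,"y":0.002,"z":0.005,"turn":-0.03},{"x":0.05,"y":0.004,"z":0.02,"turn":-0.08},{"x":0.08,"y":0.007,"z":0.05,"turn":-0.11},{"x":0.092,"y":0.0075,"z":0.08,"turn":-0.117},{"x":0.092,"y":0.0075,"z":0.095,"turn":-0.117},{"x":0.092,"y":0.0075,"z":0.095,"turn":-0.117},{"x":0.092,"y":0.0075,"z":0.095,"turn":-0.117}]' 0.035
python3 -c "
from h import *
go(.448,.2655,.0975,99.5)"
```

```text
time_s: 10.22
tool_pos: [0.4483, 0.2671, 0.1467]
tool_rot: [179.9, 0.0, 99.6]
force: [-0.7, -0.1, -0.2]
grip_width: 0.0346
grasp_force: 0.0
pos [0.4483 0.2671 0.1467] rot [179.91   0.    99.6 ] shift [-0.0015 -0.0007  0.0492] turn 0.002 t 10.225
```

```bash
python3 -m crank '[{"x":-0.002,"y":-0.0005,"z":0.015,"turn":0},{"x":-0.002,"y":-0.0005,"z":0.035,"turn":0},{"x":-0.002,"y":-0.0005,"z":0.048,"turn":0},{"x":-0.002,"y":-0.0005,"z":0.049,"turn":0},{"x":-0.002,"y":-0.0005,"z":0.049,"turn":0},{"x":-0.002,"y":-0.0005,"z":0.049,"turn":0}]' 0.035
python3 -m crank '[{"x":0,"y":0,"z":0,"turn":0},{"x":0,"y":0,"z":0,"turn":0},{"x":0,"y":0,"z":0,"turn":0},{"x":0,"y":0,"z":0,"turn":0},{"x":0,"y":0,"z":0,"turn":0}]' 0.002 30
python3 -c "
from h import *
go(.495,.06,.25,9.6)"
```

```text
time_s: 10.98
tool_pos: [0.4476, 0.2657, 0.0972]
tool_rot: [179.9, -0.0, 99.7]
force: [-0.0, -0.9, -0.3]
grip_width: 0.0347
grasp_force: 0.0
time_s: 11.6
tool_pos: [0.4473, 0.2654, 0.0968]
tool_rot: [180.0, 0.0, 99.7]
force: [-0.0, -0.4, -0.2]
grip_width: 0.0094
grasp_force: 30.0
pos [0.4473 0.2654 0.0968] rot [179.99   0.    99.68] shift [-0.2105  0.0125 -0.1532] turn 1.572 t 11.6
```

```bash
python3 -m crank '[{"x":0,"y":0,"z":-0.01,"turn":0},{"x":0,"y":0,"z":-0.04,"turn":0},{"x":0,"y":0,"z":-0.08,"turn":0},{"x":0,"y":0,"z":-0.12,"turn":0},{"x":0,"y":0,"z":-0.15,"turn":0},{"x":0,"y":0,"z":-0.163,"turn":0},{"x":0,"y":0,"z":-0.163,"turn":0}]'
python3 -c "
from h import *
go(.601,-.123,.26,158.5)"
```

```text
time_s: 12.48
tool_pos: [0.4474, 0.2655, 0.26]
tool_rot: [179.9, 0.0, 99.7]
force: [0.8, 0.0, -2.2]
grip_width: 0.0098
grasp_force: 30.0
pos [0.4474 0.2655 0.26  ] rot [1.7995e+02 1.0000e-02 9.9680e+01] shift [-4.088e-01  8.610e-02  1.000e-04] turn -1.027 t 12.475
```

```bash
python3 -m crank '[{"x":-0.015,"y":0.003,"z":0,"turn":-0.04},{"x":-0.05,"y":0.01,"z":0,"turn":-0.13},{"x":-0.095,"y":0.02,"z":0,"turn":-0.24},{"x":-0.14,"y":0.03,"z":0,"turn":-0.36},{"x":-0.185,"y":0.04,"z":0,"turn":-0.47},{"x":-0.23,"y":0.049,"z":0,"turn":-0.58},{"x":-0.275,"y":0.058,"z":0,"turn":-0.69},{"x":-0.32,"y":0.067,"z":0,"turn":-0.8},{"x":-0.36,"y":0.076,"z":0,"turn":-0.91},{"x":-0.395,"y":0.083,"z":0,"turn":-1.0},{"x":-0.409,"y":0.086,"z":0,"turn":-1.027},{"x":-0.409,"y":0.086,"z":0,"turn":-1.027}]'
python3 -m crank '[{"x":0,"y":0,"z":0,"turn":0},{"x":0,"y":0,"z":0,"turn":0}]'
python3 - <<'E'
from h import *
import cv2
c=cal("wrist"); im=cv2.resize(imaging.read_camera("wrist")[:,:,::-1],(800,600),interpolation=cv2.INTER_CUBIC)
cv2.imwrite("pics/raw5.png",im)
o=env.get_obs();p=o["tool_pos"];A=R.from_euler("xyz",o["tool_rot"],degrees=True).as_matrix()
w=np.array([.5278,-.0642]); h=p+A@[0,.028,.033]
for ctr,r,z,col in((w,.045,.09,(0,0,255)),(w,.036,.096,(0,255,0)),(h,.026,h[2],(255,0,0)),(h,.026,h[2]-.064,(255,0,255))):
  for a in np.linspace(0,2*np.pi,60):
    q=proj(c,[ctr[0]+r*np.cos(a),ctr[1]+r*np.sin(a),z])*1.5625; cv2.circle(im,tuple(int(round(k)) for k in q),1,col,-1)
cv2.imwrite("pics/w5.png",im); print("held",h); go(.601,-.123,.26,158.5)
E
```

```text
time_s: 13.98
tool_pos: [0.6, -0.1247, 0.2572]
tool_rot: [-180.0, -0.2, 158.4]
force: [-0.5, 1.0, -1.5]
grip_width: 0.0095
grasp_force: 30.0
time_s: 14.22
tool_pos: [0.6005, -0.1219, 0.2596]
tool_rot: [-180.0, -0.0, 158.6]
force: [0.2, 0.5, -1.7]
grip_width: 0.0096
grasp_force: 30.0
held [ 0.61082601 -0.09598557  0.22682274]
pos [ 0.6006 -0.1221  0.2598] rot [-179.99    0.    158.62] shift [-0.0007 -0.0007 -0.0002] turn 0.002 t 14.275
```

View pics/w5.png

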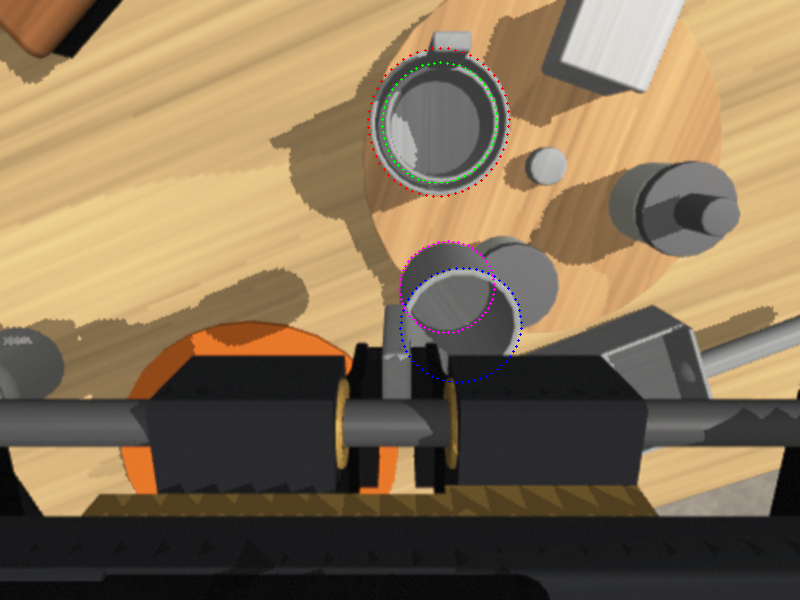

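The overlay shows the medium standing in the big measure (rim on the green ring, x 384–498, y 62–183, handle at (452,41)). The held small measure matches its prediction (blue ring). The remaining shift is x +0.089, y about -0.001.

```bash
python3 -m crank '[{"x":0.015,"y":0,"z":0,"turn":0},{"x":0.04,"y":0,"z":0,"turn":0},{"x":0.07,"y":-0.0005,"z":0,"turn":0},{"x":0.085,"y":-0.0005,"z":0,"turn":0},{"x":0.089,"y":-0.0005,"z":0.01,"turn":0},{"x":0.089,"y":-0.0005,"z":0.03,"turn":0},{"x":0.089,"y":-0.0005,"z":0.05,"turn":0},{"x":0.089,"y":-0.0005,"z":0.055,"turn":0},{"x":0.089,"y":-0.0005,"z":0.055,"turn":0},{"x":0.089,"y":-0.0005,"z":0.055,"turn":0}]'
python3 - <<'E'
from h import *
o=env.get_obs();p=o["tool_pos"];A=R.from_euler("xyz",o["tool_rot"],degrees=True).as_matrix()
h=p+A@[0,.028,.033];print("err tool axes",(A.T@np.r_[.5278-h[0],-.0642-h[1],.136-p[2]]).round(4))
E
```

```text
time_s: 15.52
tool_pos: [0.5184, -0.0912, 0.2055]
tool_rot: [180.0, 0.1, 158.5]
force: [-0.0, -0.1, -0.6]
grip_width: 0.0099
grasp_force: 30.0
err tool axes [0.0013 0.0006 0.0695]
```

```bash
python3 -m crank '[{"x":0.001,"y":0.0005,"z":0.012,"turn":0},{"x":0.001,"y":0.0005,"z":0.028,"turn":0},{"x":0.001,"y":0.0005,"z":0.044,"turn":0},{"x":0.001,"y":0.0005,"z":0.058,"turn":0},{"x":0.001,"y":0.0005,"z":0.066,"turn":0},{"x":0.001,"y":0.0005,"z":0.07,"turn":0},{"x":0.001,"y":0.0005,"z":0.07,"turn":0},{"x":0.001,"y":0.0005,"z":0.07,"turn":0}]'
```

```text
time_s: 16.52
tool_pos: [0.5173, -0.0903, 0.135]
tool_rot: [180.0, 0.0, 158.5]
force: [-0.1, 0.1, -1.1]
grip_width: 0.0093
grasp_force: 30.0
```

```bash
python3 -m crank '[{"x":0,"y":0,"z":0.001,"turn":0},{"x":0,"y":0,"z":0.0015,"turn":0},{"x":0,"y":0,"z":0.0015,"turn":0}]'
python3 -m crank '[{"x":0,"y":0,"z":0,"turn":0},{"x":0,"y":0,"z":0,"turn":0},{"x":0,"y":0,"z":0,"turn":0},{"x":0,"y":0,"z":-0.01,"turn":0},{"x":0,"y":0,"z":-0.03,"turn":0},{"x":0,"y":0,"z":-0.06,"turn":0},{"x":0,"y":0,"z":-0.09,"turn":0},{"x":0,"y":0,"z":-0.11,"turn":0},{"x":0,"y":0,"z":-0.11,"turn":0}]' 0.03
python3 -c "
from h import *
go(.6,.07,.24,158.5)"
```

```text
time_s: 16.9
tool_pos: [0.5179, -0.091, 0.1347]
tool_rot: [-180.0, 0.1, 158.5]
force: [-0.7, -1.3, 6.6]
grip_width: 0.0095
grasp_force: 30.0
time_s: 18.02
tool_pos: [0.5182, -0.0904, 0.2453]
tool_rot: [180.0, 0.2, 158.5]
force: [0.1, -0.5, -0.4]
grip_width: 0.03
grasp_force: 0.0
pos [ 0.5182 -0.0904  0.2453] rot [179.99   0.22 158.53] shift [-0.0174  0.1792  0.0053] turn 0.001 t 18.025
```

```bash
cat >> h.py <<'E'
def camat(pos,rot):
    """wrist calibration for a TCP pose in the past"""
    o=env.get_obs(); A=R.from_euler("xyz",o["tool_rot"],degrees=True).as_matrix(); K,p,C=cal("wrist")
    B=R.from_euler("xyz",rot,degrees=True).as_matrix()
    return K,np.array(pos)+B@A.T@(p-o["tool_pos"]),B@A.T@C
E
python3 - <<'E'
from h import *
import cv2
np.set_printoptions(linewidth=260,threshold=10**6)
c=camat([.4939,-.0469,.1964],[179.94,-.01,68.67]); s=1.5625
print("well chk",proj(c,[.5278,-.0642,.09])*s, "expect 462,287")
print("hub",onz(c,502/s,137/s,.045))
for ang in(169,173,177):
    a=np.radians(ang);ax=np.array([.581,.002]);P=ax+.166*np.array([np.cos(a),np.sin(a)]);print(ang,proj(c,[*P,.034])*s,proj(c,[*P,.0])*s)
im=cv2.cvtColor(cv2.imread("pics/w3.png"),cv2.COLOR_BGR2GRAY);im=cv2.resize(im,(512,384),interpolation=cv2.INTER_AREA)
print(im[112:142,148:194])
E
```

```text
well chk [462.1555243  289.53994256] expect 462,287
hub [0.5838 0.0046 0.045 ]
169 [242.08254665 190.91711205] [255.84130028 187.15190983]
173 [247.27022958 208.45087896] [260.45401375 203.15986888]
177 [253.52478427 225.36504753] [266.05092631 218.6269595 ]
[[159 161 165 171 175 176 176 177 175 172 170 166 164 162 162 161 161 160 160 157 153 152 156 161 166 169 169 171 171 170 173 179 184 187 189 185 173 171 172 173 173 172 172 171 169 168]
 [160 160 163 168 172 175 176 177 175 173 171 167 165 163 162 162 160 160 160 159 156 153 155 161 168 173 175 179 181 182 187 189 191 192 193 192 185 172 170 171 171 173 173 173 172 172]
 [161 159 160 165 171 174 176 177 177 174 171 169 166 164 163 161 160 161 161 162 162 161 163 171 179 184 189 190 191 190 192 193 194 195 195 196 190 172 167 169 170 171 171 172 173 173]
 [162 160 159 162 167 172 175 175 176 174 172 171 168 165 164 163 164 166 169 172 177 177 181 187 189 191 192 192 194 194 195 196 196 196 196 195 190 172 164 166 167 168 170 170 171 172]
 [162 161 160 160 165 170 174 175 177 176 174 172 171 169 170 172 175 179 184 188 189 190 191
[... 4069 characters left out ...]
4 175 176 136 116 117 119 116 115 114 111 108 106 103 100  99  98  97  97  95  94  93  93  95  98 100 101 102 101 100  99  99 102 114 149]
 [177 180 181 180 178 175 172 168 166 164 163 162 169 175 144 129 133 131 115 110 107 105 103 102  99  97  98  97  96  97  97  95  93  92  95  97 100 100 101 102 103 102 107 120 132 155]
 [175 179 179 181 179 176 173 170 168 165 163 162 165 172 161 148 146 139 114 106 106 104 103 101  99  98  98  98  97  97  97  95  94  93  92  95  99 101 105 110 122 124 130 151 160 164]
 [173 178 179 181 179 178 175 171 168 166 164 164 162 163 161 153 134 117 106 106 106 105 103 102 100  98  98  97  97  97  97  96  95  94  91  94  99 106 121 134 155 159 158 163 166 166]]
```

Run:
```python
from h import *
c=camat([.4939,-.0469,.1964],[179.94,-.01,68.67])
P=[onz(c,u,v,.034) for u,v in [(155.5,120.5),(166,127.5),(161.3,138.5),(151.8,131.8)]]
m=np.mean(P,0);print(m)
for i,j in((0,1),(3,2),(0,3),(1,2)): d=P[j]-P[i];print(np.linalg.norm(d),np.degrees(np.arctan2(d[1],d[0])))
for ax in((.581,.002),(.5838,.0046),(.582,.002)):
    d=m[:2]-ax;print(ax,np.linalg.norm(d),np.degrees(np.arctan2(d[1],d[0])))
go(.58,.03,.24,35)
```

```text
[0.4183   0.025575 0.034   ]
0.012314625451064288 -55.92280471986921
0.011458621208504972 -57.835609486401474
0.012306908628896216 -133.68308759420677
0.012531959144523276 -137.91083782616786
(0.581, 0.002) 0.16439911990336195 171.7553037752285
(0.5838, 0.0046) 0.1668238610780844 172.77700401249993
(0.582, 0.002) 0.16538884673701545 171.80498229889685
pos [ 0.5182 -0.0904  0.2453] rot [179.99   0.22 158.53] shift [-0.0134  0.1346  0.0053] turn 2.156 t 18.025
```

```bash
python3 -m crank '[{"x":0,"y":0.005,"z":0,"turn":0.1},{"x":-0.002,"y":0.02,"z":0,"turn":0.27},{"x":-0.004,"y":0.035,"z":0,"turn":0.45},{"x":-0.005,"y":0.05,"z":0,"turn":0.63},{"x":-0.007,"y":0.065,"z":0,"turn":0.81},{"x":-0.008,"y":0.08,"z":0,"turn":0.99},{"x":-0.01,"y":0.095,"z":0,"turn":1.17},{"x":-0.011,"y":0.11,"z":0,"turn":1.35},{"x":-0.012,"y":0.12,"z":0,"turn":1.53},{"x":-0.013,"y":0.128,"z":0,"turn":1.71},{"x":-0.013,"y":0.134,"z":0,"turn":1.89},{"x":-0.013,"y":0.135,"z":0,"turn":2.07}]' 0.06
python3 -m crank '[{"x":0,"y":0,"z":0,"turn":0.08},{"x":0,"y":0,"z":0,"turn":0.08},{"x":0,"y":0,"z":0,"turn":0.08}]'
python3 - <<'E'
from h import *
import cv2
s=1.5625
c=cal("wrist"); im=cv2.resize(imaging.read_camera("wrist")[:,:,::-1],(800,600),interpolation=cv2.INTER_CUBIC)
np.savez("c6.npz",K=c[0],p=c[1],A=c[2]); cv2.imwrite("pics/raw6.png",im)
k=np.array([.639,.07])
for ctr,r,z,col in((k,.012,.127,(0,0,255)),(k,.032,.093,(0,255,0)),((.582,.002),.138,.03,(255,0,0))):
  for a in np.linspace(0,2*np.pi,60):
    q=proj(c,[ctr[0]+r*np.cos(a),ctr[1]+r*np.sin(a),z])*s; cv2.circle(im,tuple(int(round(k)) for k in q),1,col,-1)
cv2.imwrite("pics/w6.png",im)
go(.58,.03,.24,35)
E
```

```text
time_s: 19.52
tool_pos: [0.578, 0.0312, 0.2419]
tool_rot: [-179.9, 0.1, 39.6]
force: [-0.2, 0.1, -0.2]
grip_width: 0.06
grasp_force: 0.0
time_s: 19.9
tool_pos: [0.5782, 0.0305, 0.2426]
tool_rot: [-180.0, 0.0, 35.4]
force: [-0.9, -0.3, 0.0]
grip_width: 0.0597
grasp_force: 0.0
pos [0.5783 0.0304 0.2428] rot [-1.7998e+02  3.0000e-02  3.5400e+01] shift [0.0011 0.0013 0.0028] turn 0.007 t 19.95
```

View pics/w6.png

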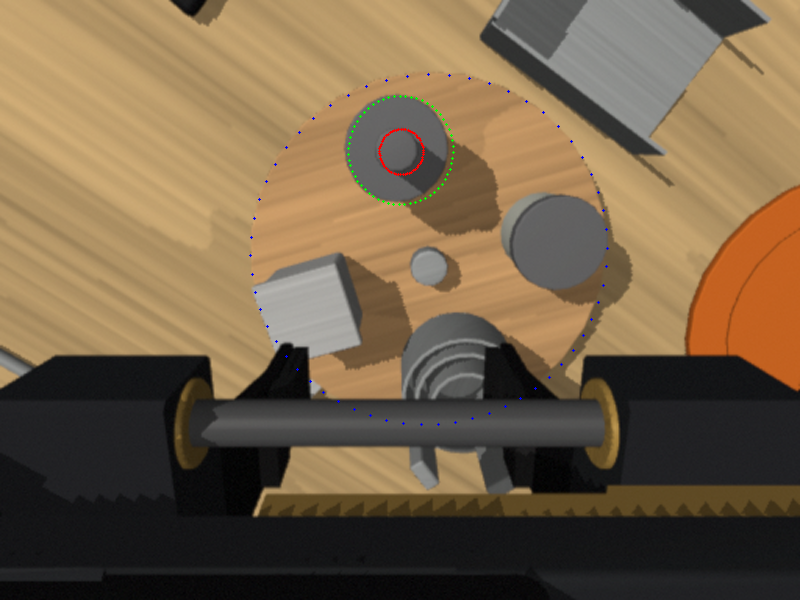

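The wrist picture shows all three measures nested at about (455,380). The knob is centred at about (397,150), the hub at (428,266), and the deck edge lies on the predicted circle.

Run:
```python
from h import *
import cv2
s=1.5625
c=cal("wrist")
k=onz(c,397/s,150/s,.127)[:2];print("knob",k)
im=cv2.cvtColor(cv2.imread("pics/raw6.png"),cv2.COLOR_BGR2GRAY)
lid=circ(c,.032,.093,[345,450,95,203],[.638,.07]);hub=onz(c,428/s,265/s,.05);print("hub",hub)
deck=circ(c,.138,.03,[250,606,73,None],[.582,.002])
ptr=np.array([.4183,.0256])
for ax in(deck,(k+[.5278,-.0642])/2):
    a=[np.degrees(np.arctan2(*(q-ax)[::-1])) for q in(k,ptr)];print(ax,np.linalg.norm(k-ax),a,a[1]-a[0])
go(k[0],k[1],.117,38)
```

```text
knob [0.6387 0.0724]
[0.6385 0.0718] [ 0.3 -0.3 -0.2  0.2]
hub [0.5852 0.0062 0.05  ]
[0.5823 0.0029] [-0.4  0.4  0.1]
[0.58232543 0.00288172] 0.08950353251215225 [np.float64(50.96031160515806), np.float64(172.1144404925305)] 121.15412888737242
[0.58325 0.0041 ] 0.08797495382209643 [np.float64(50.92825510691561), np.float64(172.57378946368297)] 121.64553435676737
pos [0.5783 0.0304 0.2428] rot [-1.7998e+02  3.0000e-02  3.5400e+01] shift [0.0736 0.0008 0.1257] turn -0.045 t 19.95
```

```bash
python3 -m crank '[{"x":0.015,"y":0,"z":0.005,"turn":0},{"x":0.04,"y":0.001,"z":0.02,"turn":0},{"x":0.065,"y":0.001,"z":0.045,"turn":0},{"x":0.073,"y":0.001,"z":0.068,"turn":0},{"x":0.073,"y":0.001,"z":0.078,"turn":0},{"x":0.073,"y":0.001,"z":0.078,"turn":0},{"x":0.073,"y":0.001,"z":0.078,"turn":0}]' 0.06
python3 -c "
from h import *
go(.6386,.072,.118,35.4)"
```

```text
time_s: 20.82
tool_pos: [0.639, 0.0713, 0.1664]
tool_rot: [179.9, -0.1, 35.3]
force: [0.5, -0.0, 1.5]
grip_width: 0.0601
grasp_force: 0.0
pos [0.639  0.0713 0.1664] rot [ 1.7992e+02 -6.0000e-02  3.5290e+01] shift [-0.     -0.0009  0.0484] turn -0.002 t 20.825
```

```bash
python3 -m crank '[{"x":0,"y":-0.001,"z":0.012,"turn":0},{"x":0,"y":-0.001,"z":0.03,"turn":0},{"x":0,"y":-0.001,"z":0.044,"turn":0},{"x":0,"y":-0.001,"z":0.048,"turn":0},{"x":0,"y":-0.001,"z":0.048,"turn":0}]' 0.06
python3 -m crank '[{"x":0,"y":0,"z":0,"turn":0},{"x":0,"y":0,"z":0,"turn":0},{"x":0,"y":0,"z":0,"turn":0},{"x":0,"y":0,"z":0,"turn":0},{"x":0,"y":0,"z":0,"turn":0}]' 0.015 25
python3 - <<'E'
from h import *
o=env.get_obs();p=o["tool_pos"];print(p,o["tool_rot"])
A=R.from_euler("xyz",o["tool_rot"],degrees=True).as_matrix()
ax=np.array([.583,.0037]);v=p[:2]-ax;print(np.linalg.norm(v),np.degrees(np.arctan2(v[1],v[0])))
for k in list(range(0,61,6)):
    t=np.radians(k);w=np.array([v[0]*np.cos(t)-v[1]*np.sin(t),v[0]*np.sin(t)+v[1]*np.cos(t)])-v
    print(k,(A.T@np.r_[w,0])[:2].round(4),round(-t,3))
E
```

```text
time_s: 21.45
tool_pos: [0.6379, 0.0727, 0.1167]
tool_rot: [-180.0, 0.0, 35.3]
force: [-0.5, 0.4, -1.3]
grip_width: 0.0599
grasp_force: 0.0
time_s: 22.08
tool_pos: [0.6381, 0.0727, 0.1173]
tool_rot: [180.0, 0.0, 35.3]
force: [0.5, -0.5, 0.1]
grip_width: 0.0194
grasp_force: 0.0
[0.63810513 0.07265258 0.1172704 ] [1.79992509e+02 4.47199937e-03 3.53387977e+01]
0.08826683257196227 51.36904704568996
0 [0. 0.] -0.0
6 [-0.003  -0.0087] -0.105
12 [-0.0069 -0.0171] -0.209
18 [-0.0117 -0.025 ] -0.314
24 [-0.0172 -0.0324] -0.419
30 [-0.0236 -0.0392] -0.524
36 [-0.0305 -0.0452] -0.628
42 [-0.0381 -0.0505] -0.733
48 [-0.0462 -0.055 ] -0.838
54 [-0.0547 -0.0586] -0.942
60 [-0.0635 -0.0613] -1.047
```

Run:
```python
from h import *
import cv2
o=env.get_obs();print(o["grip_width"],o["grasp_force"],o["force"])
a=cv2.resize(imaging.read_camera("wrist")[:,:,::-1],(400,300)); T=cal("top");S=cal("scene")
def crop(n,c,h):
    im=imaging.read_camera(n)[:,:,::-1];u,v=proj(c,[.638,.072,.12]).astype(int);return cv2.resize(im[max(0,v-h):v+h,u-h*4//3:u+h*4//3],(400,300),interpolation=cv2.INTER_CUBIC)
s=crop("scene",S,60);t=crop("top",T,60)
cv2.imwrite("pics/m7.png",np.vstack([np.hstack([a,t]),np.hstack([s,np.zeros_like(s)])]))
```

```text
0.019443946745019307 0.0 [ 0.54819273 -0.48600157  0.0750282 ]
```

View pics/m7.png

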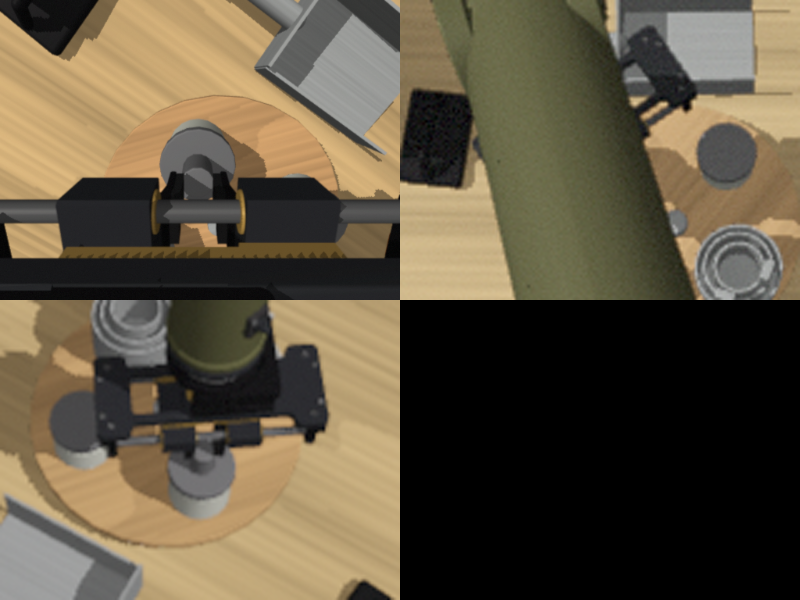

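Run:
```python
from h import *
c=cal("wrist");p=env.get_obs()["tool_pos"]
k=[p[0],p[1]]
for z in(.127,.093): print(proj(c,[*k,z])*400/512)
A=R.from_euler("xyz",env.get_obs()["tool_rot"],degrees=True).as_matrix()
for d in(0,.01,.02): print(d,proj(c,p+A@[d,0,-.010])*400/512, proj(c,p+A@[d,0,.024])*400/512)
```

```text
[197.7193743  183.98288273]
[197.74931343 167.09803003]
0 [197.7177341  184.11757281] [197.751986   167.19560443]
0.01 [197.70137651 170.79020395] [197.73862161 155.72751068]
0.02 [197.68451015 157.04831819] [197.7249072  143.95907153]
```

```bash
python3 -m crank '[{"x":0,"y":0,"z":0,"turn":0},{"x":0,"y":0,"z":0,"turn":0}]'
```

```text
time_s: 22.48
tool_pos: [0.6381, 0.0727, 0.1172]
tool_rot: [180.0, 0.0, 35.3]
force: [0.0, 0.0, -0.6]
grip_width: 0.0152
grasp_force: 0.0
```

```bash
python3 -m crank '[{"x":0,"y":0,"z":0,"turn":0},{"x":0,"y":0,"z":0,"turn":0},{"x":0,"y":0,"z":0,"turn":0}]' 0.002 25
python3 - <<'E'
from h import *
import cv2
np.set_printoptions(linewidth=260,threshold=10**6)
im=imaging.read_camera("wrist");cv2.imwrite("pics/raw8.png",im[:,:,::-1])
print(im[222:256:2,222:286].max(2))
E
```

```text
time_s: 22.85
tool_pos: [0.6381, 0.0727, 0.1172]
tool_rot: [180.0, 0.0, 35.3]
force: [-0.3, -0.4, 0.1]
grip_width: 0.0027
grasp_force: 0.0
[[104 104 105 105 105 105 105 104 104 103  93  69  26  12  16  12  11  10  10  17  27  30  35  28  21  23  24  26  34  65  94  98 104 102  83  45  38  36  37  35  28  36  38  35  16  14  12  12  11  14  12  27  60  63  62  64  63  63  64  63  63  63  63  63]
 [104 104 104 105 104 104 104 104 104 102  85  58  22  14  10  12   7  11   7  13  15  20  19  16  17  16  21  19  27  53  63  65  74  92  73  29  18  16  21  20  18  19  18  15  11  11  10  12  10  12   9  20  48  61  63  62  63  63  63  64  62  62  64  62]
 [ 95  94  95  95  95  95  95  95  94  92  73  36  13  13  12  10  14  12  12  12  18  19  13  11  16  19  20  19  27  53  63  64  64  61  49  25  19  18  18  18  19  19  19  16  14  12  11   9  13  10   9  16  38  58  59  59  59  58  58  58  59  58  57  57]
 [ 29  30  29  29  31  31  30  30  31  33  43  20  11  13  12  10  12  11  12  13  16  19  16  16  16  21  18  20  28  53  63  63  64  62  51  23  21  20  21  21  18  20  20  19  11   
[... 2742 characters left out ...]
  12  17  12  15  11  13  14  12  13  15  41  62  61  61  60  37  18  13  14  12  13  13  14  11  13  11  12  10   9   5  24  67 112 123 137 140 130  65  26  25  24  25  24  26  23]
 [ 25  23  24  24  23  24  33  80 124 122  97  70  56  38  11   7  10  12  12  13  13  11  14  12  14  12  13  14  20  41  59  61  60  58  37  17  14  13  16  15  14  13  13  13  14  15  10   7  10  31  78 105 117 138 149 140  86  32  25  26  25  24  21  24]
 [ 23  26  23  24  25  24  34  87 132 130 103  72  56  44  21  12  12  14  16  16  14  14  15  14  16  17  15  13  20  39  56  58  58  56  34  21  16  17  15  15  15  16  17  17  17  18  14  10  14  31  75 102 128 151 155 145  91  35  24  24  24  25  23  26]]
```

The fingers closed on nothing (opening 2.7 mm), so the knob is not between the pads. I'll lift straight up and locate it again numerically from the same viewing pose.

```bash
python3 -m crank '[{"x":0,"y":0,"z":-0.015,"turn":0},{"x":0,"y":0,"z":-0.04,"turn":0},{"x":0,"y":0,"z":-0.08,"turn":0},{"x":-0.03,"y":0,"z":-0.11,"turn":0},{"x":-0.06,"y":-0.001,"z":-0.125,"turn":0},{"x":-0.073,"y":-0.001,"z":-0.125,"turn":0},{"x":-0.073,"y":-0.001,"z":-0.125,"turn":0},{"x":-0.073,"y":-0.001,"z":-0.125,"turn":0}]'
python3 - <<'E'
from h import *
import cv2
np.set_printoptions(linewidth=260,threshold=10**6)
im=imaging.read_camera("wrist");cv2.imwrite("pics/raw9.png",im[:,:,::-1])
a=cv2.cvtColor(cv2.resize(cv2.imread("pics/raw6.png"),(512,384),interpolation=cv2.INTER_AREA),cv2.COLOR_BGR2GRAY);b=cv2.cvtColor(im,cv2.COLOR_RGB2GRAY)
go(.5783,.0304,.2428,35.4)
for n,g in(("before",a),("now",b)):
    h=cv2.HoughCircles(cv2.GaussianBlur(g,(3,3),0)[:230],cv2.HOUGH_GRADIENT,1,8,param1=120,param2=14,minRadius=10,maxRadius=40);print(n,[] if h is None else h[0][:14].round(1).tolist())
print(b[56:140:3,205:305:2])
E
```

```text
time_s: 23.9
tool_pos: [0.5781, 0.0319, 0.2415]
tool_rot: [-179.9, 0.0, 35.4]
force: [0.8, 0.1, 0.0]
grip_width: 0.0017
grasp_force: 0.0
pos [0.5781 0.0321 0.2414] rot [-1.7992e+02  3.0000e-02  3.5400e+01] shift [-0.0008  0.0015 -0.0014] turn -0.0 t 23.95
before [[358.5, 157.5, 33.79999923706055], [253.5, 91.5, 31.600000381469727], [289.5, 121.5, 27.899999618530273], [251.5, 99.5, 29.399999618530273], [293.5, 186.5, 39.400001525878906], [273.5, 169.5, 12.5], [282.5, 174.5, 11.800000190734863], [344.5, 195.5, 31.600000381469727], [350.5, 157.5, 25.799999237060547], [353.5, 147.5, 33.79999923706055], [271.5, 181.5, 23.899999618530273], [246.5, 152.5, 24.600000381469727], [402.5, 53.5, 36.0], [400.5, 113.5, 27.5]]
now [[254.5, 95.5, 34.29999923706055], [360.5, 156.5, 31.600000381469727], [289.5, 122.5, 29.100000381469727], [295.5, 187.5, 39.400001525878906], [197.5, 197.5, 29.299999237060547], [275.5, 172.5, 11.100000381469727], [355.5, 145.5, 36.0], [251.5, 85.5, 24.100000381469727], [349.5, 195.5, 29.299999237060547], [212.5, 203.5, 39.400001525878906], [268.5, 190.5, 33.5999984741210
[... 5083 characters left out ...]
5  97  89  95 101 101 101  99  99  98  98  99  98  98  98  98  97  96  96  97 100 101 102]
 [176 175 173 170 169 169 168 167 167 167 165 163 162 159 156 156 156 155 156 159 171 176 176 175 172 168 167 126 102 100  99  99  99  98  99  99  98  98  96  96  95  94  94 100 102 101 101 100  99  99]
 [169 168 166 168 167 166 165 163 160 159 157 157 157 158 160 162 167 172 176 177 173 172 168 166 165 164 163 163 163 123  99  99  99  97  95  95  95  94  96  98  99 100 100 100  99  99  99  98  97  96]
 [167 166 163 162 159 158 158 158 160 161 165 169 174 178 178 175 172 169 166 165 165 165 165 165 165 166 165 163 161 154 114  97  95  97  98  99 101 100  99 100 100  98  99  98  97  96  94  93  94  93]]
```

Run:
```python
from h import *
s=1.5625
c=camat([.6006,-.1221,.2598],[-179.99,0,158.62])
for k in((.6386,.072),(.638,.0725)):
  for z in(.127,.11,.093,.03): print(k,z,proj(c,[*k,z])*s)
S=cal("scene"); print([proj(S,[.6386,.072,z])*s for z in(.127,.093)])
print(env.get_obs()["grip_width"])
```

```text
(0.6386, 0.072) 0.127 [719.30884008 215.59513765]
(0.6386, 0.072) 0.11 [702.98352059 212.20400428]
(0.6386, 0.072) 0.093 [688.2273342  209.13881489]
(0.6386, 0.072) 0.03 [644.04032526 199.96018655]
(0.638, 0.0725) 0.127 [719.9300567  214.35734156]
(0.638, 0.0725) 0.11 [703.56322671 211.02663236]
(0.638, 0.0725) 0.093 [688.7704488  208.01624847]
(0.638, 0.0725) 0.03 [644.479143   199.00280728]
[array([444.85084543, 383.48156693]), array([443.79859501, 393.13428011])]
0.001844617790884059
```

Run:
```python
from h import *
s=1.5625
c=cal("wrist");o=env.get_obs();p=o["tool_pos"];A=R.from_euler("xyz",o["tool_rot"],degrees=True).as_matrix()
for x in(.0095,0,-.0095):
  for y in(.03,.045):
    for z in (.019,0,-.03): print((x,y,z),(proj(c,p+A@[x,y,z])*s).round(0))
print(np.abs(o["force"]))
```

```text
(0.0095, 0.03, 0.019) [470. 317.]
(0.0095, 0.03, 0) [478. 333.]
(0.0095, 0.03, -0.03) [493. 367.]
(0.0095, 0.045, 0.019) [508. 316.]
(0.0095, 0.045, 0) [519. 333.]
(0.0095, 0.045, -0.03) [541. 367.]
(0, 0.03, 0.019) [469. 339.]
(0, 0.03, 0) [477. 357.]
(0, 0.03, -0.03) [491. 395.]
(0, 0.045, 0.019) [506. 339.]
(0, 0.045, 0) [517. 357.]
(0, 0.045, -0.03) [539. 395.]
(-0.0095, 0.03, 0.019) [469. 360.]
(-0.0095, 0.03, 0) [475. 381.]
(-0.0095, 0.03, -0.03) [490. 422.]
(-0.0095, 0.045, 0.019) [505. 360.]
(-0.0095, 0.045, 0) [515. 381.]
(-0.0095, 0.045, -0.03) [537. 422.]
[0.30954013 0.29848338 0.81269575]
```

Measured against the images, the visible finger tips sit about 34 mm higher along the tool than the stated frame says. That puts them at z≈0.132, above the knob top at 0.127, which explains the empty close. I'll go again lower and watch the force.

```bash
python3 -m crank '[{"x":0.015,"y":0.001,"z":0.005,"turn":0},{"x":0.04,"y":0.001,"z":0.02,"turn":0},{"x":0.065,"y":0.001,"z":0.045,"turn":0},{"x":0.072,"y":0.002,"z":0.065,"turn":0},{"x":0.072,"y":0.002,"z":0.075,"turn":0},{"x":0.072,"y":0.002,"z":0.075,"turn":0},{"x":0.072,"y":0.002,"z":0.075,"turn":0},{"x":0.072,"y":0.002,"z":0.075,"turn":0}]' 0.06
python3 -c "
from h import *
go(.6386,.072,.097,35.4)"
```

```text
time_s: 24.95
tool_pos: [0.6383, 0.0709, 0.1685]
tool_rot: [179.9, -0.1, 35.3]
force: [0.3, -0.6, 0.1]
grip_width: 0.0594
grasp_force: 0.0
pos [0.6383 0.0709 0.1685] rot [ 1.7991e+02 -8.0000e-02  3.5300e+01] shift [ 0.0008 -0.0008  0.0715] turn -0.002 t 24.95
```

```bash
python3 -m crank '[{"x":0,"y":-0.001,"z":0.015,"turn":0},{"x":0,"y":-0.001,"z":0.035,"turn":0},{"x":0,"y":-0.001,"z":0.05,"turn":0},{"x":0,"y":-0.001,"z":0.06,"turn":0},{"x":0,"y":-0.001,"z":0.068,"turn":0},{"x":0,"y":-0.001,"z":0.072,"turn":0},{"x":0,"y":-0.001,"z":0.072,"turn":0}]' 0.05
python3 -m crank '[{"x":0,"y":0,"z":0,"turn":0},{"x":0,"y":0,"z":0,"turn":0},{"x":0,"y":0,"z":0,"turn":0},{"x":0,"y":0,"z":0,"turn":0},{"x":0,"y":0,"z":0,"turn":0},{"x":0,"y":0,"z":0,"turn":0}]' 0.015 25
```

```text
time_s: 25.82
tool_pos: [0.6373, 0.0722, 0.0952]
tool_rot: [-180.0, 0.0, 35.3]
force: [-0.9, 0.5, -0.4]
grip_width: 0.0499
grasp_force: 0.0
time_s: 26.58
tool_pos: [0.6374, 0.0724, 0.0954]
tool_rot: [-180.0, -0.0, 35.3]
force: [-0.6, 0.8, 1.1]
grip_width: 0.0233
grasp_force: 25.0
```

```bash
python3 -m crank '[{"x":-0.0015,"y":-0.0044,"z":0,"turn":-0.052},{"x":-0.003,"y":-0.0087,"z":0,"turn":-0.105},{"x":-0.0069,"y":-0.0171,"z":0,"turn":-0.209},{"x":-0.0117,"y":-0.025,"z":0,"turn":-0.314},{"x":-0.0172,"y":-0.0324,"z":0,"turn":-0.419},{"x":-0.0236,"y":-0.0392,"z":0,"turn":-0.524},{"x":-0.0305,"y":-0.0452,"z":0,"turn":-0.628},{"x":-0.0381,"y":-0.0505,"z":0,"turn":-0.733},{"x":-0.0462,"y":-0.055,"z":0,"turn":-0.838},{"x":-0.0547,"y":-0.0586,"z":0,"turn":-0.942},{"x":-0.0635,"y":-0.0613,"z":0,"turn":-1.047},{"x":-0.0635,"y":-0.0613,"z":0,"turn":-1.047}]'
python3 - <<'E'
from h import *
o=env.get_obs();p=o["tool_pos"];print(p,o["tool_rot"],o["force"],o["wrist_torque"],o["qpos"])
A=R.from_euler("xyz",o["tool_rot"],degrees=True).as_matrix()
ax=np.array([.583,.0037]);v=p[:2]-ax;print(np.linalg.norm(v),np.degrees(np.arctan2(v[1],v[0])))
for k in (6,12,18,24,30,36,42,48,54,60):
    t=np.radians(k);w=np.array([v[0]*np.cos(t)-v[1]*np.sin(t),v[0]*np.sin(t)+v[1]*np.cos(t)])-v
    print(k,(A.T@np.r_[w,0])[:2].round(4),round(-t,3))
E
```

```text
time_s: 28.08
tool_pos: [0.5505, 0.0848, 0.0954]
tool_rot: [179.9, 0.1, 95.3]
force: [2.9, -0.6, -0.5]
grip_width: 0.0233
grasp_force: 25.0
[0.5505228  0.08476992 0.09544221] [1.79912213e+02 5.76747352e-02 9.52721369e+01] [ 2.88854788 -0.56621877 -0.52330194] [-0.02813918 -0.55152378  0.16037201] [ 31.02588057  18.33200739 -49.34495641 103.13869962  15.29700072
  65.39479034 -18.04534083]
0.08733327144725223 111.83140070253815
6 [-0.0031 -0.0086] -0.105
12 [-0.007  -0.0169] -0.209
18 [-0.0118 -0.0246] -0.314
24 [-0.0174 -0.0319] -0.419
30 [-0.0237 -0.0385] -0.524
36 [-0.0306 -0.0445] -0.628
42 [-0.0382 -0.0496] -0.733
48 [-0.0462 -0.054 ] -0.838
54 [-0.0546 -0.0575] -0.942
60 [-0.0634 -0.0601] -1.047
```

```bash
python3 -m crank '[{"x":-0.0015,"y":-0.0043,"z":0,"turn":-0.052},{"x":-0.0031,"y":-0.0086,"z":0,"turn":-0.105},{"x":-0.007,"y":-0.0169,"z":0,"turn":-0.209},{"x":-0.0118,"y":-0.0246,"z":0,"turn":-0.314},{"x":-0.0174,"y":-0.0319,"z":0,"turn":-0.419},{"x":-0.0237,"y":-0.0385,"z":0,"turn":-0.524},{"x":-0.0306,"y":-0.0445,"z":0,"turn":-0.628},{"x":-0.0382,"y":-0.0496,"z":0,"turn":-0.733},{"x":-0.0462,"y":-0.054,"z":0,"turn":-0.838},{"x":-0.0546,"y":-0.0575,"z":0,"turn":-0.942},{"x":-0.0634,"y":-0.0601,"z":0,"turn":-1.047},{"x":-0.0634,"y":-0.0601,"z":0,"turn":-1.047}]'
python3 -m crank '[{"x":0,"y":0,"z":0,"turn":0},{"x":0,"y":0,"z":0,"turn":0}]'
python3 - <<'E'
from h import *
import cv2
o=env.get_obs();p=o["tool_pos"];print(p,o["tool_rot"],o["force"],o["wrist_torque"],o["qpos"].round(1))
v=p[:2]-[.583,.0037];print(np.linalg.norm(v),np.degrees(np.arctan2(v[1],v[0])))
for n in("scene","top","wrist"):cv2.imwrite(f"pics/f_{n}.png",imaging.read_camera(n)[:,:,::-1])
for n in("scene","top","wrist"):
    c=cal(n)
    for q in((.4183,.0256,.034),(.496,.0155,.127),(.5278+.1426,-.008,.09)): print(n,proj(c,q).round(1))
E
```

```text
time_s: 29.58
tool_pos: [0.4976, 0.0165, 0.0954]
tool_rot: [179.9, 0.1, 155.1]
force: [6.5, 1.2, -5.3]
grip_width: 0.0235
grasp_force: 25.0
time_s: 29.82
tool_pos: [0.4977, 0.017, 0.0954]
tool_rot: [179.9, 0.2, 155.1]
force: [5.6, -0.4, -5.0]
grip_width: 0.0231
grasp_force: 25.0
[0.49770734 0.01697511 0.09543996] [1.79903890e+02 1.64970822e-01 1.55123167e+02] [ 5.55295486 -0.36929303 -5.03310549] [-0.04485986 -1.37993393  0.12398944] [ 50.8  11.8 -60.2 110.8  11.5  63.5  51.1]
0.08631955882460848 171.15335490525138
scene [309. 187.]
scene [293.5 188.4]
scene [247.6 246.5]
top [219.1 238. ]
top [220.8 204.7]
top [232.5 139.7]
wrist [216.4  92.1]
wrist [249.2 251.6]
wrist [321.7 436.4]
```

Run:
```python
import cv2,numpy as np
np.set_printoptions(linewidth=260,threshold=10**6)
im=cv2.imread("pics/f_wrist.png").max(2)
print(im[74:112,198:240])
```

```text
[[202 200 199 199 196 196 194 191 191 191 191 189 189 190 190 189 189 188 187 187 186 185 185 186 186 184 184 187 189 190 192 196 197 200 201 203 203 203 204 204 205 206]
 [199 198 196 196 194 193 191 191 191 191 190 189 189 189 189 188 187 188 186 186 186 184 185 184 185 187 188 190 194 195 197 199 202 202 203 203 204 204 204 205 206 206]
 [197 195 194 193 192 192 193 192 190 190 190 190 189 189 187 187 187 186 185 185 184 184 184 187 188 191 193 194 197 199 201 201 201 199 202 204 205 205 205 206 205 205]
 [194 193 193 192 192 192 191 191 190 189 189 189 189 188 187 186 186 185 185 185 184 186 188 191 192 195 196 199 200 202 200 199 196 184 191 204 206 206 206 204 204 203]
 [192 192 191 192 191 190 190 190 190 189 188 188 188 186 186 185 185 184 184 186 189 190 193 195 196 198 198 199 200 200 197 194 192 175 167 201 206 204 203 202 202 201]
 [193 191 191 190 191 190 189 189 189 189 188 186 186 185 185 184 185 186 187 190 193 195 197 198 197 196 195 195 198 199 197 194 194 188 176 201 204 202 203 201 201 199]
 [191 192 191 190 190 190 188 188 187 186 186 185 185 184 185 184 188 191 
[... 4698 characters left out ...]
00 197 193 193]
 [113 113 113 113 113 112 111 113 112 113 113 119 120 119 119 121 124 139 149 180 185 191 193 196 196 196 194 196 194 191 191 192 193 192 190 189 192 195 198 198 195 193]
 [113 112 112 113 113 113 113 113 112 111 112 116 120 122 127 143 152 183 186 189 189 191 193 194 197 196 195 195 195 192 190 191 193 192 190 188 191 196 198 200 196 193]
 [113 113 113 113 112 113 112 111 111 109 109 114 124 143 153 185 189 191 190 190 188 189 192 194 196 196 196 195 195 192 190 191 193 193 192 189 189 193 196 199 197 193]
 [114 114 113 112 111 111 110 109 109 108 108 113 142 185 190 194 193 192 192 190 189 189 191 194 195 196 196 194 195 193 190 191 192 194 192 190 189 192 196 198 198 194]]
```

Run:
```python
from h import *
c=cal("wrist")
P=[onz(c,u,v,.034) for u,v in [(212.7,81.8),(228.3,89),(221.3,105.3),(205.3,97)]]
m=np.mean(P,0);print(m)
for i,j in((0,1),(3,2),(0,3),(1,2)): d=P[j]-P[i];print(np.linalg.norm(d),np.degrees(np.arctan2(d[1],d[0])))
p=env.get_obs()["tool_pos"]
for ax in((.583,.0037),(.5823,.0029),(.5833,.0041)):
    d=m[:2]-ax;e=p[:2]-ax;print(ax,np.linalg.norm(d),np.degrees(np.arctan2(d[1],d[0])),np.degrees(np.arctan2(e[1],e[0])))
```

```text
[0.41915  0.025525 0.034   ]
0.011693160394008096 41.18592516570974
0.01240161279834202 37.793942998616636
0.011440279716860059 -53.53076560994824
0.012137956994486367 -50.01311375503571
(0.583, 0.0037) 0.16529716611303413 172.41280091390516 171.12534869151784
(0.5823, 0.0029) 0.1647113023596135 172.10480078560136 170.52500909960193
(0.5833, 0.0041) 0.1655423001078577 172.5637424293647 171.41763522831383
```

```bash
python3 -m crank '[{"x":-0.0003,"y":-0.0012,"z":0,"turn":-0.013},{"x":-0.0006,"y":-0.0023,"z":0,"turn":-0.026},{"x":-0.0006,"y":-0.0023,"z":0,"turn":-0.026},{"x":-0.0006,"y":-0.0023,"z":0,"turn":-0.026},{"x":-0.0006,"y":-0.0023,"z":0,"turn":-0.026}]'
python3 - <<'E'
from h import *
import cv2
p=env.get_obs()["tool_pos"];e=p[:2]-[.583,.0037];print(np.degrees(np.arctan2(e[1],e[0])))
T=cal("top")
for n,im in(("before",cv2.resize(cv2.imread("pics/top0.png"),(512,384),interpolation=cv2.INTER_AREA)),("now",imaging.read_camera("top")[:,:,::-1])):
    g=cv2.cvtColor(np.ascontiguousarray(im),cv2.COLOR_BGR2GRAY)
    h=cv2.HoughCircles(g[100:260,160:300],cv2.HOUGH_GRADIENT,1,6,param1=150,param2=12,minRadius=14,maxRadius=19)
    for u,v,r in ([] if h is None else h[0][:8]):
        q=onz(T,u+160.0,v+100.0,.09)[:2];d=q-[.583,.0037];print(n,round(u+160),round(v+100),r.round(1),q,np.linalg.norm(d).round(4),np.degrees(np.arctan2(d[1],d[0])).round(1))
S=cal("scene");print(onz(S,0,0,0)[:1]);a=np.radians(-7.6);print("pred well",.583+.088*np.cos(a),.0037+.088*np.sin(a))
E
```

```text
time_s: 30.6
tool_pos: [0.4974, 0.0149, 0.0954]
tool_rot: [179.9, 0.2, 156.6]
force: [6.3, 0.7, -5.4]
grip_width: 0.023
grasp_force: 25.0
172.55470697850177
before 254 194 17.2 [ 0.5274 -0.0664] 0.0895 -128.4
before 254 200 15.0 [ 0.512  -0.0665] 0.0998 -135.3
before 252 150 14.9 [ 0.6422 -0.0575] 0.0851 -46.0
now 232 138 16.1 [ 0.6737 -0.0078] 0.0914 -7.2
now 232 144 18.3 [ 0.6576 -0.0055] 0.0752 -7.0
[0.2771]
pred well 0.6702269675421356 -0.007938562342626774
```

```bash
python3 -m crank '[{"x":0,"y":0,"z":0,"turn":0},{"x":0,"y":0,"z":0,"turn":0}]' && python3 -c "
from cell import env
print(env.sign_off())"
```

```text
time_s: 30.9
tool_pos: [0.4974, 0.0149, 0.0954]
tool_rot: [179.9, 0.2, 156.6]
force: [6.0, -0.1, -5.6]
grip_width: 0.0233
grasp_force: 25.0
the job is handed in; nothing more can be done
None
```

The medium measure is in the big one and the small in the medium, both released. I turned the carousel until the knobbed jar lines up with the pointer, within about 1° by my measurements. I handed the job in at 30.9 s, still gripping the knob; no verdict came back.

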